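Clear the spray station and disinfect the skin scopes

ROBOT

A 6-joint arm with a two-finger parallel gripper is mounted at the origin on the work surface. World frame = base frame: x ahead of the robot, y to its left, z up, the work surface at z = 0. Lengths are in m, angles in rad, forces in N, time in s.
With the tool pointing down it reaches from about 0.325 to 0.875 m from the base axis. Payload 4.4 kg.
Tool frame: the origin (TCP) lies midway between the tips of the shut fingers; the grasp point (between the pads) lies 19 mm behind it; z points along the fingers, y is the line along which they close (so a half turn about z gives the same grasp; the last joint's range is limited). The gripper opens to 85 mm and grips with 20 to 120 N. Pads are 22 mm wide; open, the fingers measure 114 mm over their backs; the gripper's body (76 mm by 85 mm) begins 54 mm behind the grasp point. The pads swing forward as they close: fully open they stand 13 mm farther back than shut.
Start: joints at [0.999, 0.207, 1.542, -0, 1.393, -0.15], TCP at [0.235, 0.525, 0.231] pointing down, gripper open.
Joint ranges: [-2.73, 2.73], [-0.86, 2.22], [0.23, 2.46], [-1.11, 4.25], [0.08, 2.63], [-2.82, 2.82]. Speed limits (rad/s): [2.79, 2.79, 3.14, 3.14, 3.14, 3.14].

INTERFACE

Orientations are given as a rotation vector (axis times angle).
In Python, from plant import monitor, capture, camera_model, job gives the robot as it stands.
- The arm moves only by the tool move_arm, never from a script. Its argument "motion" is a list of rows, each an object with "linear": the shift along the world's x, y, z in mm, a list of three; "turn": the turn about the world's z in degrees; "jaw": the opening, from 0 (shut) to 1 (fully open). A call has 1 to 10 rows; each row shifts and turns the commanded pose from where the row before left it; what a row does not reach is not made up. A row lasts 1/10 s, in which the tool goes at most 50 mm and 8.59 degrees, less where a joint would pass 70% of its speed; a pose out of reach is approached as far as the arm can. A call is refused whole if a number of a shift passes 50 or a number of a turn 8.59, either way. A call with a gripper value outside its range is refused whole. The fingers move at their own pace and stop on an object; "force" is the grip in N (left out, the last holds). Time passes only in rows, so rows that do not move let the fingers close. It gives the time, the measured TCP pose, the force, the opening and the grip force at its end, in the units of the state.
- monitor.get_state(): the state, without advancing time (a new reading comes with each control period).
- capture(name): name is "scene" or "top"; returns the picture (420x560x3 uint8, red, green, blue); there is no depth.
- camera_model(name): a dict with "fx", "fy", "cx", "cy" (pixels), "R" (3x3) and "t" (3): a world point X has camera coordinates R X + t. Camera axes: x right, y down, z forward; pixel columns grow to the right and rows downward; lengths in m; the calibration is good to about 2 mm. A picture is of the moment at which its call begins. camera_model takes no time and is no camera call.
- job.job_done(): hands the job in; it is judged then, once.
The state is a dict: "t": time; "joint_pos": joint angles; "joint_velocities": joint speeds; "tau": joint torques, N m; "tool_pos": TCP position; "ee_rot": TCP orientation; "contact_force": force on the tool from outside, world axes, zero at the start; "torque": the same for the moment, N m; "grip_width": opening from 0.0 (shut) to 1.0 (fully open); "grasp_force": force on a finger pad.
Only numpy, scipy, OpenCV 4.12 (cv2) and the standard library are available. Lean on these libraries where they do the work, as an engineer would, in place of code of your own. Each camera call takes 0.05 s, during which the arm holds its last target. There are 200 camera calls.

TASK

Someone has left stationery lying in the drip tray of the spray station: put every piece of it into the large compartment of the black desk organiser. Then lay all the pocket skin scopes in the cleared drip tray, let go of them, press the nozzle cap of the spray can fully down for a moment and let it spring back up, and finally lay all the scopes flat, side by side, in the steel instrument tray. The scopes are delicate, so grip them gently, and leave the other things on the desk where they are.

Things in the scene. Friction and masses are not known exactly. Their poses are not given: they have to be found in the camera images.
- station: Spray station, fixed: steel drip tray 160 mm (x) by 270 mm (y) on a grey base plate (170 x 380 mm). Origin: below the tray's centre, on the desk. Tray floor 12 mm above the desk, 152 x 262 mm inside; rim 4 mm thick, 5 mm above the floor. The spray can (53 mm diameter, in a 68 mm collar) stands beside the tray at y = +185 mm, its cap top 173 mm above the desk.
- spray_cap (a joint): Travel of the can's sprung white nozzle cap in m: 0 up, 0.008 fully down. It takes about 2.5 N to start and 7 N fully down, and springs back up by itself.
- cap_top (a point): Centre of the top of the nozzle cap (30 mm diameter, flat); press here straight down.
- organiser: Black plastic desk organiser, fixed, 300 mm (x) by 160 mm (y), 42 mm high, walls and floor 4 mm. Origin: centre of its underside. A cross wall at x = +105 mm (40 mm high) cuts off a narrow slot full of pens at the +x end; the large compartment runs from x = -146 to +103 mm, y = -76 to +76 mm. It may stand to the left or the right.
- clean_tray: Shallow steel instrument tray with a paper liner, fixed, 300 mm (x) by 160 mm (y), 22 mm high, walls and floor 4 mm. Origin: centre of its underside. It stands on the other side from the organiser.
- scope0: Pocket skin scope: flat white handle 28 mm wide with a round black head 40 mm across at one end; 105 mm long, 24 mm thick, about 120 g. Origin: on the handle, 12 mm above what it lies on, near the centre of mass; +x points to the head (centre at +35 mm), handle from x = -50 to +20 mm. Grip across y, under 35 N a finger (70 N both together). Two or three are there; an absent one reads None.
- scope1: Pocket skin scope: flat white handle 28 mm wide with a round black head 40 mm across at one end; 105 mm long, 24 mm thick, about 120 g. Origin: on the handle, 12 mm above what it lies on, near the centre of mass; +x points to the head (centre at +35 mm), handle from x = -50 to +20 mm. Grip across y, under 35 N a finger (70 N both together). Two or three are there; an absent one reads None.
- scope2: Pocket skin scope: flat white handle 28 mm wide with a round black head 40 mm across at one end; 105 mm long, 24 mm thick, about 120 g. Origin: on the handle, 12 mm above what it lies on, near the centre of mass; +x points to the head (centre at +35 mm), handle from x = -50 to +20 mm. Grip across y, under 35 N a finger (70 N both together). Two or three are there; an absent one reads None.
- stapler: Stray stationery, in the drip tray at the start (two or three of the four kinds are there; absent reads None). Mini stapler, black top on a steel foot, 64 x 26 x 26 mm (long in x), 90 g. Origin at its centre, 13 mm above its underside; grip across y.
- notes: Stray stationery, in the drip tray at the start (two or three of the four kinds are there; absent reads None). Block of sticky notes, 46 x 46 x 24 mm, 50 g. Origin at its centre; grip across x or y.
- plasters: Stray stationery, in the drip tray at the start (two or three of the four kinds are there; absent reads None). Small cardboard box of plasters, 66 x 38 x 26 mm (long in x), 40 g. Origin at its centre; grip across y.
- corrector: Stray stationery, in the drip tray at the start (two or three of the four kinds are there; absent reads None). Grey correction-tape roller, 76 x 30 x 22 mm (long in x) with a small white nose towards +x, 35 g. Origin near its middle, 11 mm above its underside; the 30 mm wide body runs from x = -34 to +22 mm; grip across y.
- water: Bystander: clear water bottle, 64 mm diameter, 200 mm tall. Origin: centre of its underside.
- mug: Bystander: white mug, 80 mm diameter, 90 mm tall. Origin: centre of its underside.
- marker: Bystander: marker pen lying on the desk, 110 x 13 x 13 mm (long in x). Origin: centre of its underside.
- badge: Bystander: name badge lying flat, 86 x 54 x 6 mm. Origin: centre of its underside.
- eraser: Bystander: eraser, 40 x 20 x 12 mm. Origin: centre of its underside.
- mouse: Bystander: round computer mouse, 60 mm diameter, 32 mm high. Origin: centre of its underside.

How it is judged:
On the way, in this order (a step that is already met when the one before it is completed fails the run):
1. all the stray stationery lies in the organiser's large compartment, let go (x of stapler in the frame of organiser between -0.146 and 0.103 m and y of stapler in the frame of organiser between -0.076 and 0.076 m and z of stapler in the frame of organiser between 0 and 0.042 m and x of notes in the frame of organiser between -0.146 and 0.103 m and y of notes in the frame of organiser between -0.076 and 0.076 m and z of notes in the frame of organiser between 0 and 0.042 m and x of plasters in the frame of organiser between -0.146 and 0.103 m and y of plasters in the frame of organiser between -0.076 and 0.076 m and z of plasters in the frame of organiser between 0 and 0.042 m and x of corrector in the frame of organiser between -0.146 and 0.103 m and y of corrector in the frame of organiser between -0.076 and 0.076 m and z of corrector in the frame of organiser between 0 and 0.042 m and contact force between the fingers and stapler below 0.1 N and linear speed of each of stapler, notes, plasters, corrector below 0.03 m/s and contact force between the fingers and notes below 0.1 N and contact force between the fingers and plasters below 0.1 N and contact force between the fingers and corrector below 0.1 N), for 0.2 s.
2. all the scopes lie in the drip tray, let go (x of scope0 in the frame of station between -0.074 and 0.074 m and y of scope0 in the frame of station between -0.129 and 0.129 m and z of scope0 in the frame of station between 0 and 0.034 m and x of scope1 in the frame of station between -0.074 and 0.074 m and y of scope1 in the frame of station between -0.129 and 0.129 m and z of scope1 in the frame of station between 0 and 0.034 m and x of scope2 in the frame of station between -0.074 and 0.074 m and y of scope2 in the frame of station between -0.129 and 0.129 m and z of scope2 in the frame of station between 0 and 0.034 m and contact force between the fingers and scope0 below 0.1 N and linear speed of each of scope0, scope1, scope2 below 0.03 m/s and contact force between the fingers and scope1 below 0.1 N and contact force between the fingers and scope2 below 0.1 N), for 0.2 s.
3. the nozzle cap is pressed down (at least 6 mm of its 8 mm) while all the scopes lie in the drip tray and the stationery is in the organiser (value of joint spray_cap above 0.006 m and x of scope0 in the frame of station between -0.074 and 0.074 m and y of scope0 in the frame of station between -0.129 and 0.129 m and z of scope0 in the frame of station between 0 and 0.034 m and x of scope1 in the frame of station between -0.074 and 0.074 m and y of scope1 in the frame of station between -0.129 and 0.129 m and z of scope1 in the frame of station between 0 and 0.034 m and x of scope2 in the frame of station between -0.074 and 0.074 m and y of scope2 in the frame of station between -0.129 and 0.129 m and z of scope2 in the frame of station between 0 and 0.034 m and x of stapler in the frame of organiser between -0.146 and 0.103 m and y of stapler in the frame of organiser between -0.076 and 0.076 m and z of stapler in the frame of organiser between 0 and 0.042 m and x of notes in the frame of organiser between -0.146 and 0.103 m and y of notes in the frame of organiser between -0.076 and 0.076 m and z of notes in the frame of organiser between 0 and 0.042 m and x of plasters in the frame of organiser between -0.146 and 0.103 m and y of plasters in the frame of organiser between -0.076 and 0.076 m and z of plasters in the frame of organiser between 0 and 0.042 m and x of corrector in the frame of organiser between -0.146 and 0.103 m and y of corrector in the frame of organiser between -0.076 and 0.076 m and z of corrector in the frame of organiser between 0 and 0.042 m), for 0.1 s.
4. the nozzle cap is up again (value of joint spray_cap below 0.0015 m), for 0.1 s.
At the end, for the whole second after the job is handed in: Every scope's origin lies inside the steel tray's walls, less than 26 mm above the desk (flat, not on top of another), every piece of stationery's origin lies inside the organiser's large compartment and below its rim, all let go, and the cap is up (x of scope0 in the frame of clean_tray between -0.144 and 0.144 m and y of scope0 in the frame of clean_tray between -0.075 and 0.075 m and z of scope0 in the frame of clean_tray between 0 and 0.026 m and x of scope1 in the frame of clean_tray between -0.144 and 0.144 m and y of scope1 in the frame of clean_tray between -0.075 and 0.075 m and z of scope1 in the frame of clean_tray between 0 and 0.026 m and x of scope2 in the frame of clean_tray between -0.144 and 0.144 m and y of scope2 in the frame of clean_tray between -0.075 and 0.075 m and z of scope2 in the frame of clean_tray between 0 and 0.026 m and x of stapler in the frame of organiser between -0.146 and 0.103 m and y of stapler in the frame of organiser between -0.076 and 0.076 m and z of stapler in the frame of organiser between 0 and 0.042 m and x of notes in the frame of organiser between -0.146 and 0.103 m and y of notes in the frame of organiser between -0.076 and 0.076 m and z of notes in the frame of organiser between 0 and 0.042 m and x of plasters in the frame of organiser between -0.146 and 0.103 m and y of plasters in the frame of organiser between -0.076 and 0.076 m and z of plasters in the frame of organiser between 0 and 0.042 m and x of corrector in the frame of organiser between -0.146 and 0.103 m and y of corrector in the frame of organiser between -0.076 and 0.076 m and z of corrector in the frame of organiser between 0 and 0.042 m and contact force between the fingers and scope0 below 0.1 N and contact force between the fingers and scope1 below 0.1 N and contact force between the fingers and scope2 below 0.1 N and contact force between the fingers and stapler below 0.1 N and contact force between the fingers and notes below 0.1 N and contact force between the fingers and plasters below 0.1 N and contact force between the fingers and corrector below 0.1 N and value of joint spray_cap below 0.0015 m); the robot touches nothing.
It fails at once if a scope squeezed with more than 70 N by the fingers (both together) (contact force between the fingers and scope0 above 70 N or contact force between the fingers and scope1 above 70 N or contact force between the fingers and scope2 above 70 N).
It fails at once if a bystander moved by more than 40 mm (distance of any of water, mug, marker, badge, eraser, mouse from where it was at the start of the episode above 0.04 m).
Of scope0, scope1, scope2 only 2 to 3 are there at a start; the rules pass over those that are not, and their reading is None.
Of stapler, notes, plasters, corrector only 2 to 3 are there at a start; the rules pass over those that are not, and their reading is None.
At some moment in a run one of scope0, scope1, scope2, stapler, notes, plasters, corrector may be knocked a few centimetres aside while the robot is not near it.
Once in a run the grip may slacken for a moment while it holds something.
It also fails if it takes over 210 s, if anything falls off the work surface, if the arm or the gripper's body presses on something with over 40 N, if the wrist force passes 120 N, or if a joint passes its speed limit or range.

## Working session

There is one attempt and no reset: what is moved stays moved. The work goes in short steps, Python scripts to look and compute and a tool call to move; the robot and the scene stay as the last step left them, time stands still between calls to the robot, and variables do not carry over. Pictures are saved under pics/ and viewed, at most 14 in all, crops included, and the job is handed in when it is done.

Besides the shell and the picture viewer there is one more tool, called after "Emit:" by a JSON object that holds its "api" and its "payload". move_arm: Moves the arm, as the interface text tells. Its arguments: {"type":"object","properties":{"motion":{"type":"array"},"force":{"type":"number"}},"required":["motion"]}

```bash
mkdir -p pics; ls; cat > h.py <<'E'
import numpy as np, cv2
from plant import monitor, capture, camera_model, job
def snap(cam,fn):
    im=capture(cam); cv2.imwrite('pics/'+fn+'.png',im[:,:,::-1]); return im
def px2w(cam,u,v,z):
    m=camera_model(cam);R=np.array(m['R']);t=np.array(m['t'])
    d=R.T@np.array([(u-m['cx'])/m['fx'],(v-m['cy'])/m['fy'],1]);c=-R.T@t
    return c+d*(z-c[2])/d[2]
def w2px(cam,X):
    m=camera_model(cam);p=np.array(m['R'])@np.array(X)+np.array(m['t'])
    return np.array([m['fx']*p[0]/p[2]+m['cx'],m['fy']*p[1]/p[2]+m['cy']])
E
python3 - <<'E'
from h import *
for c in('top','scene'):
    im=snap(c,c+'0'); m=camera_model(c); R=np.array(m['R']); print(c,m['fx'],-R.T@np.array(m['t']),R.round(2).tolist())
    big=cv2.resize(im,(800,600),interpolation=cv2.INTER_CUBIC); cv2.imwrite('pics/%s0b.png'%c,big[:,:,::-1])
print(monitor.get_state())
E
```

```text
pics
top 436.07106650403244 [ 0.50227174 -0.08741466  1.2316942 ] [[0.01, -1.0, 0.01], [-1.0, -0.02, -0.08], [0.08, -0.01, -1.0]]
scene 460.7835090184474 [1.44951728 0.40990762 0.86137607] [[-0.5, 0.87, -0.02], [0.53, 0.29, -0.8], [-0.68, -0.41, -0.6]]
{'t': 0.1, 'joint_pos': array([ 9.98486819e-01,  2.07345928e-01,  1.54282392e+00, -2.85093554e-05,
        1.39351296e+00, -1.50494238e-01]), 'joint_velocities': array([ 6.10373567e-04, -3.21120251e-03, -3.41412426e-03,  9.82899899e-05,
        9.33036360e-04,  4.92096553e-04]), 'tau': array([-6.99728589e-04, -3.84099054e+01, -2.92547464e+01, -3.46373690e-04,
        4.90097955e-03, -4.07673170e-06]), 'tool_pos': array([0.23505108, 0.52400388, 0.23022947]), 'ee_rot': array([-0.65752729, -3.07128223,  0.003086  ]), 'contact_force': array([-0.30950486, -0.45365536,  0.1513273 ]), 'torque': array([0.01960261, 0.02584093, 0.05459983]), 'grasp_force': 0.0, 'grip_width': 1.00104524999695}
```

View pics/top0b.png

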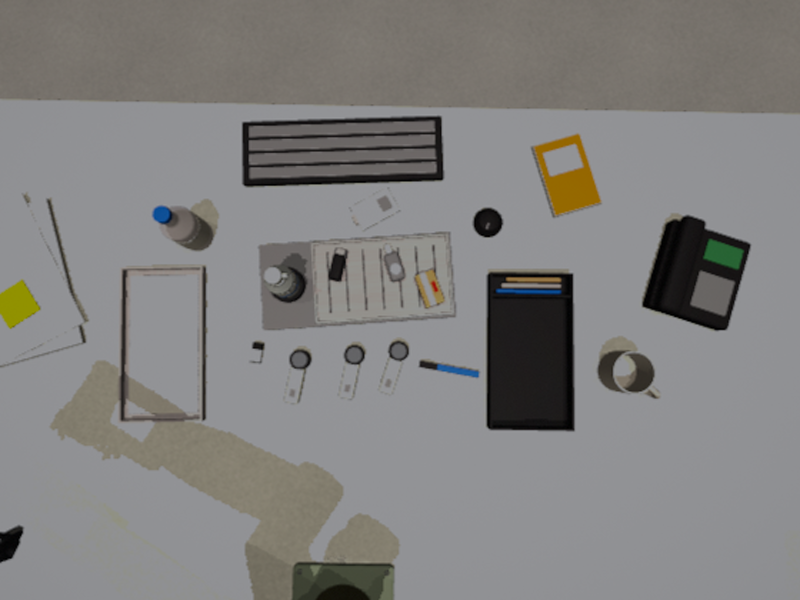

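View pics/scene0b.png

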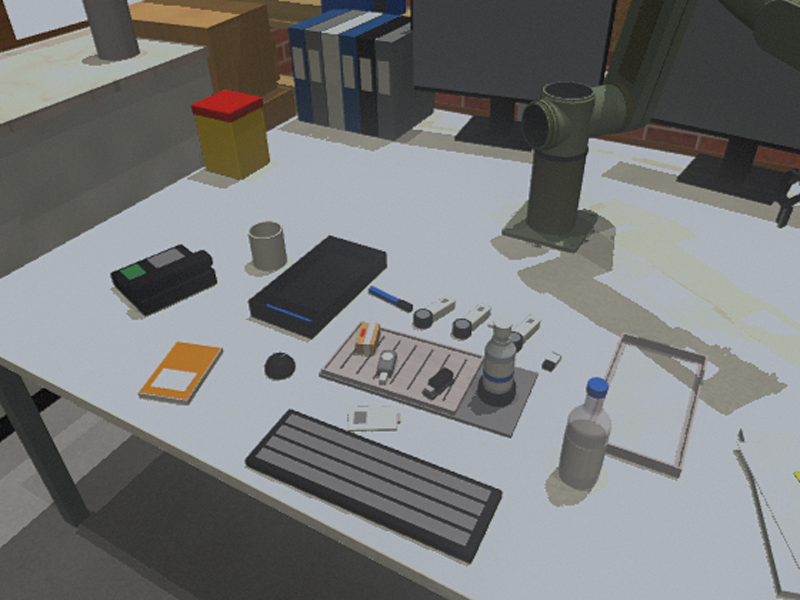

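The top view shows (in 800 px scale) the stapler at (338,264), the corrector at (393,263) with its nose towards +x, and the plasters at (430,288) in the drip tray. Three scopes lie at (297,375), (352,370) and (394,366) with heads towards +x. The organiser is on the right at (530,350) and the clean tray on the left at (163,343). I'll zoom in for accurate poses.

```bash
python3 - <<'E'
from h import *
im=cv2.imread('pics/top0.png'); c=im[157:300,160:350]
cv2.imwrite('pics/crop0.png',cv2.resize(c,None,fx=4,fy=4,interpolation=cv2.INTER_CUBIC))
E
```

```text
(no output)
```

View pics/crop0.png

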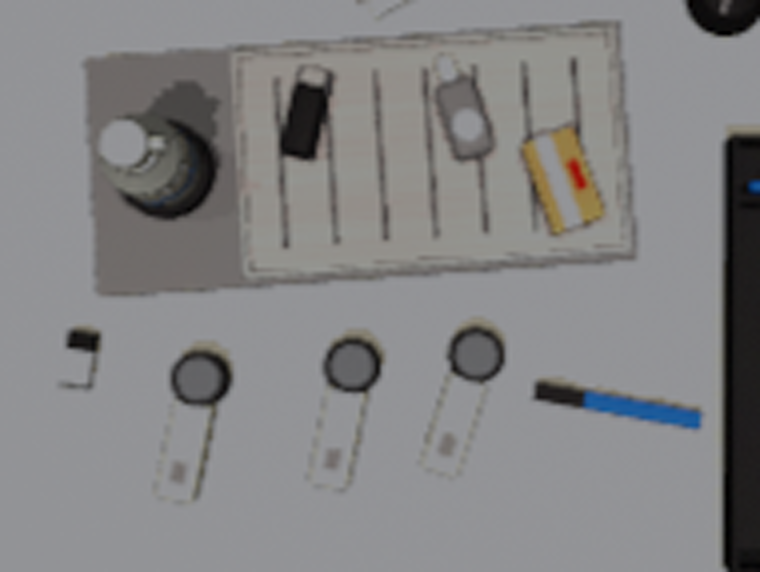

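The crop shows: cap (122,143), stapler (306,112), corrector body (464,118), plasters (564,179), and scope heads (200,378), (352,364), (476,353) with handle ends at (177,499), (330,488), (440,474).

```bash
cat > m.py <<'E'
from h import *
C=lambda x,y,z:px2w('top',160+x/4-.375,157+y/4-.375,z)[:2]*1000
B=lambda x,y,z:px2w('top',x*.7,y*.7,z)[:2]*1000
def ax(n,a,b): # a rear, b front
    d=b-a; print(n,a.round(1),b.round(1),'mid',((a+b)/2).round(1),'len',np.hypot(*d).round(1),'ang',np.degrees(np.arctan2(d[1],d[0])).round(1))
E
python3 - <<'E'
from m import *
ax('stapler',C(298,158,.036),C(316,68,.036))
ax('corr',C(476,158,.033),C(444,57,.03))
ax('plast',C(580,224,.037),C(548,134,.037))
for i,(h,t) in enumerate([((200,378),(177,499)),((352,364),(330,488)),((476,353),(440,474))]): ax('sc%d'%i,C(*t,.023),C(*h,.024))
print('cap',C(122,143,.173))
q=[C(*p,.017) for p in((234,48),(620,22),(634,257),(246,280))]; print('tray',np.round(q,1).tolist(),np.mean(q,0)); ax('tray y',(q[1]+q[2])/2,(q[0]+q[3])/2)
for n,z,p in(('org',.042,((488,272),(572,272),(574,430),(488,430))),('ct',.022,((122,267),(206,267),(205,420),(121,420)))):
    q=[B(*k,z) for k in p]; print(n,np.round(q,1).tolist(),np.mean(q,0)); ax(n,(q[2]+q[3])/2,(q[0]+q[1])/2)
for n,p in (('water',B(162,213,.2)),('marker',B(450,369,.01)),('eraser',B(258,352,.01)),('mug',B(625,370,.09)),('mouse',B(488,222,.03)),('badge',B(374,208,.005))): print(n,p)
from scipy.spatial.transform import Rotation as Ro
s=monitor.get_state(); print(Ro.from_rotvec(s['ee_rot']).as_matrix().round(3), s['tool_pos'])
E
```

```text
stapler [635.7  27.4] [698.6  16.4] mid [667.1  21.9] len 63.8 ang -9.9
corr [638.  -95.3] [708.7 -72. ] mid [673.4 -83.6] len 74.5 ang 18.3
plast [ 593.1 -167.4] [ 655.  -144.7] mid [ 624.1 -156. ] len 66.0 ang 20.1
sc0 [400.9 105.9] [483.7  92.4] mid [442.3  99.1] len 83.9 ang -9.3
sc1 [409.9   1.4] [494.8 -12. ] mid [452.4  -5.3] len 86.0 ang -9.0
sc2 [420.5 -73.9] [503.7 -97.4] mid [462.1 -85.6] len 86.4 ang -15.8
cap [627.92955458 121.64149679]
tray [[714.9, 75.9], [738.0, -195.5], [572.1, -206.7], [551.9, 63.3]] [644.22944709 -65.73355766]
tray y [ 655.  -201.1] [633.4  69.6] mid [644.2 -65.7] len 271.6 ang 94.6
org [[655.6, -268.2], [658.2, -430.4], [357.7, -431.8], [355.4, -269.2]] [ 506.73903425 -349.888888  ]
org [ 356.6 -350.5] [ 656.9 -349.3] mid [ 506.7 -349.9] len 300.3 ang 0.2
ct [[656.5, 443.0], [659.2, 279.7], [364.4, 269.8], [362.1, 429.9]] [510.55179783 355.60085161]
ct [363.3 349.9] [657.8 361.3] mid [510.6 355.6] len 294.8 ang 2.2
water [725.98243699 302.82142639]
marker [ 467.91312691 -199.4440872 ]
eraser [495.3872477  175.55450982]
mug [ 473.03826992 -512.23902888]
mouse [ 755.73714783 -269.71437427]
badge [785.54929512 -45.25113508]
[[-0.912  0.409 -0.001]
 [ 0.409  0.912 -0.002]
 [ 0.    -0.002 -1.   ]] [0.23505108 0.52400388 0.23022947]
```

Emit:
{"api": "move_arm", "payload": {"motion": [{"linear": [30, -34, 0], "turn": 1.4, "jaw": 0.6}, {"linear": [30, -34, 0], "turn": 1.4, "jaw": 0.6}, {"linear": [30, -34, 0], "turn": 1.4, "jaw": 0.6}, {"linear": [30, -34, 0], "turn": 1.4, "jaw": 0.6}, {"linear": [30, -34, 0], "turn": 1.4, "jaw": 0.6}, {"linear": [30, -34, 0], "turn": 1.4, "jaw": 0.6}, {"linear": [30, -34, 0], "turn": 1.4, "jaw": 0.6}, {"linear": [30, -34, 0], "turn": 1.4, "jaw": 0.6}, {"linear": [30, -34, 0], "turn": 1.4, "jaw": 0.6}, {"linear": [30, -34, 0], "turn": 1.4, "jaw": 0.6}], "force": 40}}

```text
t: 1.1
tool_pos: [0.536, 0.183, 0.2308]
ee_rot: [-0.277, -3.128, 0.0]
contact_force: [0.4, 0.2, 0.0]
grip_width: 0.599
grasp_force: 0.0
```

Emit:
{"api": "move_arm", "payload": {"motion": [{"linear": [26, -32, 0], "turn": 0, "jaw": 0.6}, {"linear": [26, -32, 0], "turn": 0, "jaw": 0.6}, {"linear": [26, -32, 0], "turn": 0, "jaw": 0.6}, {"linear": [26, -32, 0], "turn": 0, "jaw": 0.6}, {"linear": [28, -34, 0], "turn": 0, "jaw": 0.6}, {"linear": [0, 0, -45], "turn": 0, "jaw": 0.6}, {"linear": [0, 0, -45], "turn": 0, "jaw": 0.6}, {"linear": [0, 0, -40], "turn": 0, "jaw": 0.6}, {"linear": [0, 0, 0], "turn": 0, "jaw": 0.6}]}}

```text
t: 2.0
tool_pos: [0.6607, 0.0229, 0.0924]
ee_rot: [-0.278, -3.112, -0.0]
contact_force: [-1.8, 0.2, -0.9]
grip_width: 0.601
grasp_force: 0.0
```

Emit:
{"api": "move_arm", "payload": {"motion": [{"linear": [0, 0, 0], "turn": 0, "jaw": 0.6}]}}

```text
t: 2.1
tool_pos: [0.6667, 0.0227, 0.1005]
ee_rot: [-0.278, -3.127, -0.0]
contact_force: [0.7, 0.3, 1.2]
grip_width: 0.597
grasp_force: 0.0
```

Emit:
{"api": "move_arm", "payload": {"motion": [{"linear": [0, -1, -30], "turn": 0, "jaw": 0.6}, {"linear": [0, 0, -25], "turn": 0, "jaw": 0.6}, {"linear": [0, 0, -15], "turn": 0, "jaw": 0.6}, {"linear": [0, 0, -14], "turn": 0, "jaw": 0.6}, {"linear": [0, 0, 0], "turn": 0, "jaw": 0.6}, {"linear": [0, 0, 0], "turn": 0, "jaw": 0.2}, {"linear": [0, 0, 0], "turn": 0, "jaw": 0.1}, {"linear": [0, 0, 0], "turn": 0, "jaw": 0.1}, {"linear": [0, 0, 0], "turn": 0, "jaw": 0.1}, {"linear": [0, 0, 0], "turn": 0, "jaw": 0.1}], "force": 40}}

```text
t: 3.1
tool_pos: [0.669, 0.0215, 0.0192]
ee_rot: [0.278, 3.126, 0.0]
contact_force: [0.3, 0.6, 6.0]
grip_width: 0.272
grasp_force: 39.9
```

Emit:
{"api": "move_arm", "payload": {"motion": [{"linear": [0, 0, 30], "turn": 0, "jaw": 0.1}, {"linear": [0, 0, 40], "turn": 0, "jaw": 0.1}, {"linear": [0, 0, 45], "turn": 0, "jaw": 0.1}, {"linear": [-12, -40, 0], "turn": 2, "jaw": 0.1}, {"linear": [-12, -40, 0], "turn": 2, "jaw": 0.1}, {"linear": [-12, -40, 0], "turn": 2, "jaw": 0.1}, {"linear": [-12, -40, 0], "turn": 2, "jaw": 0.1}, {"linear": [-12, -40, 0], "turn": 2, "jaw": 0.1}, {"linear": [-12, -40, 0], "turn": 0, "jaw": 0.1}, {"linear": [-12, -40, 0], "turn": 0, "jaw": 0.1}]}}

```text
t: 4.1
tool_pos: [0.5822, -0.2596, 0.1317]
ee_rot: [-0.004, -3.141, -0.001]
contact_force: [0.9, -0.0, -0.5]
grip_width: 0.265
grasp_force: 39.4
```

Emit:
{"api": "move_arm", "payload": {"motion": [{"linear": [-12, -40, 0], "turn": 0, "jaw": 0.1}, {"linear": [-11, -40, 0], "turn": 0, "jaw": 0.1}, {"linear": [0, -11, 0], "turn": 0, "jaw": 0.1}, {"linear": [0, 0, 0], "turn": 0, "jaw": 0.1}]}}

```text
t: 4.5
tool_pos: [0.5596, -0.3512, 0.1317]
ee_rot: [-0.01, -3.141, -0.001]
contact_force: [-0.5, 0.1, -0.5]
grip_width: 0.27
grasp_force: 39.5
```

Emit:
{"api": "move_arm", "payload": {"motion": [{"linear": [0, 0, -45], "turn": 0, "jaw": 0.1}, {"linear": [0, 0, -40], "turn": 0, "jaw": 0.1}, {"linear": [0, 0, -20], "turn": 0, "jaw": 0.1}, {"linear": [0, 0, -12], "turn": 0, "jaw": 0.1}, {"linear": [0, 0, 0], "turn": 0, "jaw": 0.1}, {"linear": [0, 0, 0], "turn": 0, "jaw": 0.6}, {"linear": [0, 0, 0], "turn": 0, "jaw": 0.6}, {"linear": [0, 0, 20], "turn": 0, "jaw": 0.6}, {"linear": [0, 0, 45], "turn": 0, "jaw": 0.6}, {"linear": [0, 0, 45], "turn": 0, "jaw": 0.6}]}}

```text
t: 5.5
tool_pos: [0.5602, -0.3492, 0.127]
ee_rot: [-0.005, -3.141, -0.0]
contact_force: [0.9, -0.7, -0.3]
grip_width: 0.601
grasp_force: 0.0
```

```bash
cat > chk.py <<'E'
import sys
from h import *
ref=cv2.imread('pics/top0.png')[:,:,::-1].astype(int)
im=snap('top',sys.argv[1]).astype(int); d=(abs(im-ref).max(2)>35)
# regions (crop px) of interest -> changed pixel counts
for n,(a,b,c,e) in dict(stapler=(280,330,60,165),corr=(430,500,50,165),plast=(515,610,120,240),sc0=(150,235,345,505),sc1=(300,385,330,495),sc2=(415,508,320,480),eras=(55,105,325,395),mark=(530,705,375,430)).items():
    print(n,d[157+c//4:157+e//4,160+a//4:160+b//4].sum(),end='; ')
s=monitor.get_state();print(s['t'],s['tool_pos'].round(4),s['grip_width'].round(3))
E
python3 chk.py t1
```

```text
stapler 203; corr 0; plast 0; sc0 0; sc1 229; sc2 296; eras 0; mark 315; Traceback (most recent call last):
  File "chk.py", line 8, in <module>
    s=monitor.get_state();print(s['t'],s['tool_pos'].round(4),s['grip_width'].round(3))
                                                              ^^^^^^^^^^^^^^^^^^^^^
AttributeError: 'float' object has no attribute 'round'
```

Emit:
{"api": "move_arm", "payload": {"motion": [{"linear": [13, 39, 0], "turn": 4, "jaw": 0.6}, {"linear": [13, 39, 0], "turn": 4, "jaw": 0.6}, {"linear": [13, 39, 0], "turn": 4, "jaw": 0.6}, {"linear": [13, 39, 0], "turn": 4, "jaw": 0.6}, {"linear": [12, 38, 0], "turn": 4, "jaw": 0.6}, {"linear": [0, 0, -40], "turn": 0, "jaw": 0.6}, {"linear": [0, 0, 0], "turn": 0, "jaw": 0.6}, {"linear": [0, 0, 0], "turn": 0, "jaw": 0.6}]}}

```text
t: 6.35
tool_pos: [0.6239, -0.1554, 0.0854]
ee_rot: [0.541, -3.094, -0.001]
contact_force: [0.3, -0.7, 0.4]
grip_width: 0.601
grasp_force: 0.0
```

Emit:
{"api": "move_arm", "payload": {"motion": [{"linear": [0, 0, -30], "turn": 0, "jaw": 0.6}, {"linear": [0, 0, -20], "turn": 0, "jaw": 0.6}, {"linear": [0, 0, -16], "turn": 0, "jaw": 0.6}, {"linear": [0, 0, 0], "turn": 0, "jaw": 0.6}, {"linear": [0, 0, 0], "turn": 0, "jaw": 0.2}, {"linear": [0, 0, 0], "turn": 0, "jaw": 0.1}, {"linear": [0, 0, 0], "turn": 0, "jaw": 0.1}, {"linear": [0, 0, 0], "turn": 0, "jaw": 0.1}, {"linear": [0, 0, 40], "turn": 0, "jaw": 0.1}, {"linear": [0, 0, 40], "turn": 0, "jaw": 0.1}], "force": 40}}

```text
t: 7.35
tool_pos: [0.6228, -0.1547, 0.0983]
ee_rot: [0.54, -3.091, -0.004]
contact_force: [0.3, -1.1, 0.5]
grip_width: 0.438
grasp_force: 41.2
```

Emit:
{"api": "move_arm", "payload": {"motion": [{"linear": [-24, -32, 5], "turn": -4, "jaw": 0.1}, {"linear": [-24, -32, 5], "turn": -4, "jaw": 0.1}, {"linear": [-24, -33, 0], "turn": -4, "jaw": 0.1}, {"linear": [-24, -33, 0], "turn": -4, "jaw": 0.1}, {"linear": [-24, -33, 0], "turn": -4, "jaw": 0.1}, {"linear": [-23, -32, 0], "turn": 0, "jaw": 0.1}, {"linear": [0, 0, 0], "turn": 0, "jaw": 0.1}, {"linear": [0, 0, 0], "turn": 0, "jaw": 0.1}]}}

```text
t: 8.15
tool_pos: [0.481, -0.3511, 0.1096]
ee_rot: [0.008, 3.141, 0.0]
contact_force: [-0.1, 1.4, -1.0]
grip_width: 0.436
grasp_force: 46.9
```

Still held. Lower and release.

Emit:
{"api": "move_arm", "payload": {"motion": [{"linear": [0, 0, -40], "turn": 0, "jaw": 0.1}, {"linear": [0, 0, -30], "turn": 0, "jaw": 0.1}, {"linear": [0, 0, -25], "turn": 0, "jaw": 0.1}, {"linear": [0, 0, 0], "turn": 0, "jaw": 0.1}, {"linear": [0, 0, 0], "turn": 0, "jaw": 0.7}, {"linear": [0, 0, 0], "turn": 0, "jaw": 0.7}, {"linear": [0, 0, 20], "turn": 0, "jaw": 0.7}, {"linear": [0, 0, 45], "turn": 0, "jaw": 0.7}, {"linear": [0, 0, 45], "turn": 0, "jaw": 0.6}, {"linear": [0, 0, 0], "turn": 0, "jaw": 0.6}]}}

```text
t: 9.15
tool_pos: [0.4863, -0.3545, 0.1338]
ee_rot: [0.004, 3.129, -0.019]
contact_force: [-0.3, -1.1, 0.2]
grip_width: 0.6
grasp_force: 0.0
```

```bash
sed -i 's/.round(3))/)/' chk.py; python3 chk.py t2
```

```text
stapler 204; corr 0; plast 264; sc0 0; sc1 138; sc2 121; eras 0; mark 287; 9.2 [ 0.4846 -0.353   0.1304] 0.5973366802468829
```

Emit:
{"api": "move_arm", "payload": {"motion": [{"linear": [23, 33, 0], "turn": 3, "jaw": 0.6}, {"linear": [23, 33, 0], "turn": 3, "jaw": 0.6}, {"linear": [23, 33, 0], "turn": 3, "jaw": 0.6}, {"linear": [23, 33, 0], "turn": 3, "jaw": 0.6}, {"linear": [23, 33, 0], "turn": 3, "jaw": 0.6}, {"linear": [23, 33, 0], "turn": 3, "jaw": 0.6}, {"linear": [23, 33, 0], "turn": 0, "jaw": 0.6}, {"linear": [23, 33, 0], "turn": 0, "jaw": 0.6}, {"linear": [0, 0, -40], "turn": 0, "jaw": 0.6}, {"linear": [0, 0, 0], "turn": 0, "jaw": 0.6}]}}

```text
t: 10.2
tool_pos: [0.6609, -0.0833, 0.0778]
ee_rot: [0.49, -3.092, -0.008]
contact_force: [-1.7, -1.0, -1.9]
grip_width: 0.597
grasp_force: 0.0
```

Emit:
{"api": "move_arm", "payload": {"motion": [{"linear": [0, 0, 0], "turn": 0, "jaw": 0.6}]}}

```text
t: 10.3
tool_pos: [0.6635, -0.0857, 0.0822]
ee_rot: [0.487, -3.099, -0.003]
contact_force: [0.4, -0.2, 0.7]
grip_width: 0.598
grasp_force: 0.0
```

Emit:
{"api": "move_arm", "payload": {"motion": [{"linear": [0, 0, -30], "turn": 0, "jaw": 0.6}, {"linear": [0, 0, -20], "turn": 0, "jaw": 0.6}, {"linear": [0, 0, -16], "turn": 0, "jaw": 0.6}, {"linear": [0, 0, 0], "turn": 0, "jaw": 0.6}, {"linear": [0, 0, 0], "turn": 0, "jaw": 0.2}, {"linear": [0, 0, 0], "turn": 0, "jaw": 0.1}, {"linear": [0, 0, 0], "turn": 0, "jaw": 0.1}, {"linear": [0, 0, 0], "turn": 0, "jaw": 0.1}, {"linear": [0, 0, 40], "turn": 0, "jaw": 0.1}, {"linear": [0, 0, 40], "turn": 0, "jaw": 0.1}], "force": 40}}

```text
t: 11.3
tool_pos: [0.6636, -0.0858, 0.0971]
ee_rot: [0.486, -3.099, -0.003]
contact_force: [0.8, -0.9, -0.4]
grip_width: 0.34
grasp_force: 40.1
```

Emit:
{"api": "move_arm", "payload": {"motion": [{"linear": [-30, -29, 5], "turn": -3, "jaw": 0.1}, {"linear": [-30, -29, 5], "turn": -3, "jaw": 0.1}, {"linear": [-30, -29, 0], "turn": -3, "jaw": 0.1}, {"linear": [-30, -29, 0], "turn": -3, "jaw": 0.1}, {"linear": [-30, -29, 0], "turn": -3, "jaw": 0.1}, {"linear": [-30, -29, 0], "turn": -3, "jaw": 0.1}, {"linear": [-30, -30, 0], "turn": 0, "jaw": 0.1}, {"linear": [-30, -30, 0], "turn": 0, "jaw": 0.1}, {"linear": [-30, -30, 0], "turn": 0, "jaw": 0.1}, {"linear": [0, 0, 0], "turn": 0, "jaw": 0.1}]}}

```text
t: 12.3
tool_pos: [0.3924, -0.3539, 0.1088]
ee_rot: [-0.014, -3.141, 0.003]
contact_force: [-0.1, -1.4, -1.3]
grip_width: 0.342
grasp_force: 40.1
```

Emit:
{"api": "move_arm", "payload": {"motion": [{"linear": [0, 0, 0], "turn": 0, "jaw": 0.1}, {"linear": [0, 0, 0], "turn": 0, "jaw": 0.1}]}}

```text
t: 12.5
tool_pos: [0.3959, -0.3498, 0.1084]
ee_rot: [0.004, 3.141, 0.001]
contact_force: [-0.4, -0.8, 0.0]
grip_width: 0.341
grasp_force: 40.1
```

Emit:
{"api": "move_arm", "payload": {"motion": [{"linear": [-1, 0, -40], "turn": 0, "jaw": 0.1}, {"linear": [0, 0, -30], "turn": 0, "jaw": 0.1}, {"linear": [0, 0, -24], "turn": 0, "jaw": 0.1}, {"linear": [0, 0, 0], "turn": 0, "jaw": 0.1}, {"linear": [0, 0, 0], "turn": 0, "jaw": 0.6}, {"linear": [0, 0, 0], "turn": 0, "jaw": 0.6}, {"linear": [0, 0, 20], "turn": 0, "jaw": 0.6}, {"linear": [0, 0, 45], "turn": 0, "jaw": 0.6}, {"linear": [0, 0, 45], "turn": 0, "jaw": 0.6}, {"linear": [0, 40, 20], "turn": 0, "jaw": 0.6}]}}

```text
t: 13.5
tool_pos: [0.3979, -0.3166, 0.1517]
ee_rot: [0.01, 3.132, -0.019]
contact_force: [1.0, -0.7, 1.6]
grip_width: 0.598
grasp_force: 0.0
```

Emit:
{"api": "move_arm", "payload": {"motion": [{"linear": [0, 45, 20], "turn": 0, "jaw": 0.6}, {"linear": [0, 45, 0], "turn": 0, "jaw": 0.6}, {"linear": [0, 45, 0], "turn": 0, "jaw": 0.6}, {"linear": [0, 45, 0], "turn": 0, "jaw": 0.6}, {"linear": [0, 45, 0], "turn": 0, "jaw": 0.6}, {"linear": [0, 45, 0], "turn": 0, "jaw": 0.6}, {"linear": [0, 45, 0], "turn": 0, "jaw": 0.6}, {"linear": [0, 45, 0], "turn": 0, "jaw": 0.6}, {"linear": [0, 45, 0], "turn": 0, "jaw": 0.6}, {"linear": [0, 45, 0], "turn": 0, "jaw": 0.6}]}}

```text
t: 14.5
tool_pos: [0.3946, 0.1417, 0.166]
ee_rot: [0.004, 3.138, 0.001]
contact_force: [0.7, -0.4, -0.0]
grip_width: 0.601
grasp_force: 0.0
```

Emit:
{"api": "move_arm", "payload": {"motion": [{"linear": [0, 45, 0], "turn": 0, "jaw": 0.6}, {"linear": [0, 45, 0], "turn": 0, "jaw": 0.6}, {"linear": [0, 45, 0], "turn": 0, "jaw": 0.6}, {"linear": [0, 0, 0], "turn": 0, "jaw": 0.6}]}}

```text
t: 14.9
tool_pos: [0.3945, 0.2797, 0.1662]
ee_rot: [-0.006, 3.138, 0.006]
contact_force: [-0.0, -0.7, -1.1]
grip_width: 0.599
grasp_force: 0.0
```

```bash
python3 chk.py t3; python3 -c "
import cv2
im=cv2.imread('pics/t3.png')[140:310,160:420]; cv2.imwrite('pics/t3c.png',cv2.resize(im,None,fx=3,fy=3,interpolation=cv2.INTER_CUBIC))"
```

```text
stapler 198; corr 158; plast 252; sc0 66; sc1 0; sc2 0; eras 73; mark 0; 14.95 [0.3943 0.2772 0.1657] 0.6048577087203149
```

View pics/t3c.png

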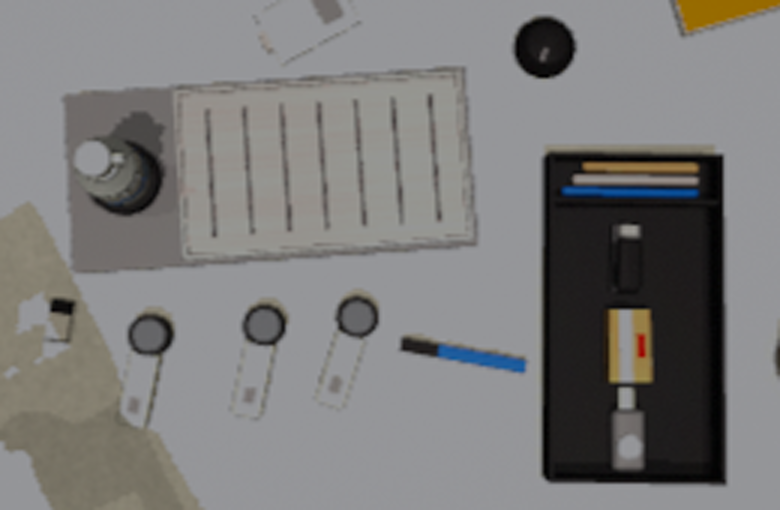

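All three pieces are in the compartment (stapler (628,258), plasters (630,345), corrector (628,440) in the crop), the tray is clear, and the scopes have not moved. Next is scope0.

Emit:
{"api": "move_arm", "payload": {"motion": [{"linear": [11, -36, 0], "turn": -2, "jaw": 0.6}, {"linear": [11, -36, 0], "turn": -2, "jaw": 0.6}, {"linear": [11, -36, 0], "turn": -2, "jaw": 0.6}, {"linear": [11, -36, 0], "turn": -2, "jaw": 0.6}, {"linear": [11, -36, 0], "turn": -1, "jaw": 0.6}, {"linear": [0, 0, -40], "turn": 0, "jaw": 0.6}, {"linear": [0, 0, -40], "turn": 0, "jaw": 0.6}, {"linear": [0, 0, -10], "turn": 0, "jaw": 0.6}, {"linear": [0, 0, 0], "turn": 0, "jaw": 0.6}, {"linear": [0, 0, 0], "turn": 0, "jaw": 0.6}], "force": 24}}

```text
t: 15.95
tool_pos: [0.4506, 0.0944, 0.0759]
ee_rot: [0.251, 3.129, 0.0]
contact_force: [0.1, -0.5, 0.0]
grip_width: 0.599
grasp_force: 0.0
```

Emit:
{"api": "move_arm", "payload": {"motion": [{"linear": [-2, 4, -30], "turn": 0, "jaw": 0.6}, {"linear": [0, 0, -22], "turn": 0, "jaw": 0.6}, {"linear": [0, 0, -16], "turn": 0, "jaw": 0.6}, {"linear": [0, 0, 0], "turn": 0, "jaw": 0.6}, {"linear": [0, 0, 0], "turn": 0, "jaw": 0.4}, {"linear": [0, 0, 0], "turn": 0, "jaw": 0.25}, {"linear": [0, 0, 0], "turn": 0, "jaw": 0.2}, {"linear": [0, 0, 0], "turn": 0, "jaw": 0.2}], "force": 24}}

```text
t: 16.75
tool_pos: [0.4497, 0.0988, 0.0084]
ee_rot: [0.251, 3.127, 0.001]
contact_force: [-0.6, 1.4, 6.4]
grip_width: 0.32
grasp_force: 24.8
```

Emit:
{"api": "move_arm", "payload": {"motion": [{"linear": [0, 0, 25], "turn": 0, "jaw": 0.2}, {"linear": [0, 0, 35], "turn": 0, "jaw": 0.2}, {"linear": [0, 0, 25], "turn": 0, "jaw": 0.2}, {"linear": [31, -15, 0], "turn": 2.3, "jaw": 0.2}, {"linear": [31, -15, 0], "turn": 2.3, "jaw": 0.2}, {"linear": [31, -15, 0], "turn": 2.3, "jaw": 0.2}, {"linear": [31, -15, 0], "turn": 2.3, "jaw": 0.2}, {"linear": [31, -15, 0], "turn": 2.3, "jaw": 0.2}, {"linear": [31, -15, 0], "turn": 2.3, "jaw": 0.2}, {"linear": [0, 0, 0], "turn": 0, "jaw": 0.2}]}}

```text
t: 17.75
tool_pos: [0.6376, 0.006, 0.0923]
ee_rot: [-0.124, 3.134, -0.003]
contact_force: [-0.7, 0.9, -0.4]
grip_width: 0.317
grasp_force: 24.0
```

Emit:
{"api": "move_arm", "payload": {"motion": [{"linear": [0, 0, 0], "turn": 0, "jaw": 0.2}]}}

```text
t: 17.85
tool_pos: [0.6333, 0.0083, 0.0912]
ee_rot: [0.125, -3.138, -0.001]
contact_force: [0.0, 0.3, -1.4]
grip_width: 0.32
grasp_force: 24.0
```

Emit:
{"api": "move_arm", "payload": {"motion": [{"linear": [1, 0, -35], "turn": 0, "jaw": 0.2}, {"linear": [0, 0, -25], "turn": 0, "jaw": 0.2}, {"linear": [0, 0, -9], "turn": 0, "jaw": 0.2}, {"linear": [0, 0, 0], "turn": 0, "jaw": 0.2}, {"linear": [0, 0, 0], "turn": 0, "jaw": 0.5}, {"linear": [0, 0, 0], "turn": 0, "jaw": 0.5}, {"linear": [0, 0, 20], "turn": 0, "jaw": 0.5}, {"linear": [0, 0, 40], "turn": 0, "jaw": 0.5}, {"linear": [0, 0, 20], "turn": 0, "jaw": 0.6}, {"linear": [0, 0, 0], "turn": 0, "jaw": 0.6}]}}

```text
t: 18.85
tool_pos: [0.6384, 0.0083, 0.1082]
ee_rot: [-0.127, 3.128, -0.003]
contact_force: [0.3, 0.1, 0.7]
grip_width: 0.602
grasp_force: 0.0
```

```bash
python3 chk.py t4
```

```text
stapler 222; corr 177; plast 256; sc0 725; sc1 353; sc2 0; eras 196; mark 0; 18.9 [0.6365 0.0085 0.1055] 0.599245468186563
```

Emit:
{"api": "move_arm", "payload": {"motion": [{"linear": [-33, -19, 0], "turn": -4, "jaw": 0.6}, {"linear": [-33, -19, 0], "turn": -4, "jaw": 0.6}, {"linear": [-33, -19, 0], "turn": -4, "jaw": 0.6}, {"linear": [-33, -19, 0], "turn": -4, "jaw": 0.6}, {"linear": [-33, -20, 0], "turn": -4, "jaw": 0.6}, {"linear": [0, 0, -25], "turn": 0, "jaw": 0.6}, {"linear": [0, 0, 0], "turn": 0, "jaw": 0.6}, {"linear": [0, 0, 0], "turn": 0, "jaw": 0.6}]}}

```text
t: 19.7
tool_pos: [0.4684, -0.0869, 0.0763]
ee_rot: [-0.42, -3.111, -0.001]
contact_force: [0.1, 0.0, 0.4]
grip_width: 0.602
grasp_force: 0.0
```

Emit:
{"api": "move_arm", "payload": {"motion": [{"linear": [1, -1, -30], "turn": 0, "jaw": 0.6}, {"linear": [0, 0, -22], "turn": 0, "jaw": 0.6}, {"linear": [0, 0, -16], "turn": 0, "jaw": 0.6}, {"linear": [0, 0, 0], "turn": 0, "jaw": 0.6}, {"linear": [0, 0, 0], "turn": 0, "jaw": 0.4}, {"linear": [0, 0, 0], "turn": 0, "jaw": 0.25}, {"linear": [0, 0, 0], "turn": 0, "jaw": 0.2}, {"linear": [0, 0, 0], "turn": 0, "jaw": 0.2}, {"linear": [0, 0, 20], "turn": 0, "jaw": 0.2}, {"linear": [0, 0, 25], "turn": 0, "jaw": 0.2}], "force": 24}}

```text
t: 20.7
tool_pos: [0.4687, -0.0878, 0.0537]
ee_rot: [-0.42, -3.11, -0.001]
contact_force: [0.5, -0.0, -1.5]
grip_width: 0.323
grasp_force: 23.9
```

Emit:
{"api": "move_arm", "payload": {"motion": [{"linear": [0, 0, 35], "turn": 0, "jaw": 0.2}, {"linear": [30, -9, 0], "turn": 4, "jaw": 0.2}, {"linear": [30, -9, 0], "turn": 4, "jaw": 0.2}, {"linear": [30, -9, 0], "turn": 4, "jaw": 0.2}, {"linear": [30, -9, 0], "turn": 4, "jaw": 0.2}, {"linear": [30, -9, 0], "turn": 4, "jaw": 0.2}, {"linear": [29, -8, 0], "turn": 0, "jaw": 0.2}, {"linear": [0, 0, 0], "turn": 0, "jaw": 0.2}, {"linear": [0, 0, 0], "turn": 0, "jaw": 0.2}]}}

```text
t: 21.6
tool_pos: [0.649, -0.1414, 0.0886]
ee_rot: [0.127, -3.137, -0.001]
contact_force: [-0.0, -0.8, -1.8]
grip_width: 0.317
grasp_force: 23.9
```

Emit:
{"api": "move_arm", "payload": {"motion": [{"linear": [0, 0, -35], "turn": 0, "jaw": 0.2}, {"linear": [0, 0, -23], "turn": 0, "jaw": 0.2}, {"linear": [0, 0, -9], "turn": 0, "jaw": 0.2}, {"linear": [0, 0, 0], "turn": 0, "jaw": 0.2}, {"linear": [0, 0, 0], "turn": 0, "jaw": 0.5}, {"linear": [0, 0, 0], "turn": 0, "jaw": 0.5}, {"linear": [0, 0, 20], "turn": 0, "jaw": 0.5}, {"linear": [0, 0, 40], "turn": 0, "jaw": 0.5}, {"linear": [0, 0, 20], "turn": 0, "jaw": 0.6}, {"linear": [0, 0, 0], "turn": 0, "jaw": 0.6}]}}

```text
t: 22.6
tool_pos: [0.653, -0.1426, 0.108]
ee_rot: [-0.127, 3.129, -0.006]
contact_force: [0.8, -1.5, 0.3]
grip_width: 0.603
grasp_force: 0.0
```

```bash
python3 chk.py t5
```

```text
stapler 189; corr 363; plast 537; sc0 226; sc1 771; sc2 841; eras 0; mark 187; 22.65 [ 0.6512 -0.142   0.1053] 0.6026846675702122
```

```bash
cat > crop.py <<'E'
import cv2,sys
im=cv2.imread('pics/%s.png'%sys.argv[1])[157:300,160:350]; cv2.imwrite('pics/%sc.png'%sys.argv[1],cv2.resize(im,None,fx=4,fy=4,interpolation=cv2.INTER_CUBIC))
E
python3 crop.py t5
```

```text
(no output)
```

View pics/t5c.png

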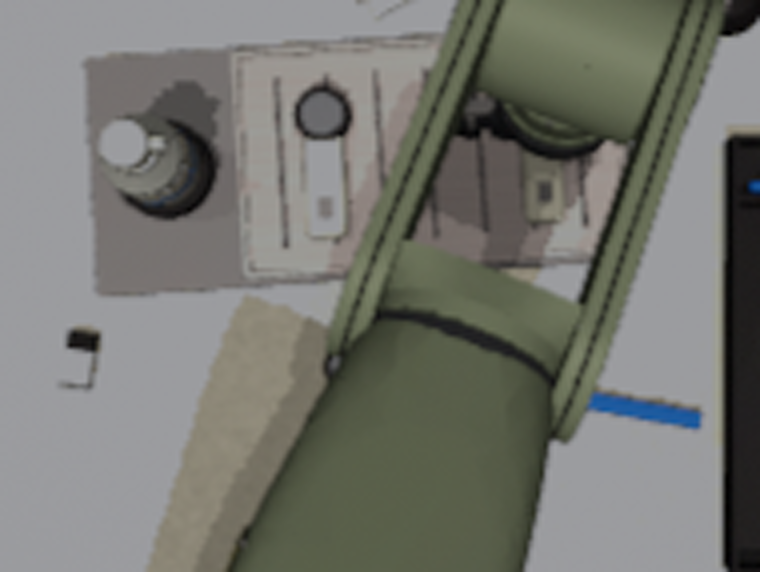

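Scope0 lies well in the tray, at (322,110) to (327,238). The arm hides scope1, so I'll check it with the scene camera.

```bash
python3 - <<'E'
from h import *
a=cv2.imread('pics/scene0.png')[:,:,::-1].astype(int); b=snap('scene','s1').astype(int)
d=abs(a-b).max(2)>35
p=np.array([w2px('scene',[x/1000,y/1000,z]) for x,y in((495,-12),(412,1)) for z in(0,.024)]); print(p.round())
lo=(p.min(0)-8).astype(int);hi=(p.max(0)+8).astype(int); print(d[lo[1]:hi[1],lo[0]:hi[0]].sum(), np.prod(hi-lo))
E
```

```text
[[323. 234.]
 [323. 227.]
 [339. 220.]
 [339. 213.]]
578 1152
```

Emit:
{"api": "move_arm", "payload": {"motion": [{"linear": [-22, 39, 5], "turn": -2, "jaw": 0.6}, {"linear": [-22, 39, 0], "turn": -2, "jaw": 0.6}, {"linear": [-22, 39, 0], "turn": -2, "jaw": 0.6}, {"linear": [-22, 39, 0], "turn": -2, "jaw": 0.6}, {"linear": [-22, 39, 0], "turn": -2, "jaw": 0.6}, {"linear": [-22, 39, 0], "turn": -2, "jaw": 0.6}, {"linear": [-22, 39, 0], "turn": -1.6, "jaw": 0.6}, {"linear": [-22, 39, 0], "turn": 0, "jaw": 0.6}, {"linear": [0, 0, 0], "turn": 0, "jaw": 0.6}]}}

```text
t: 23.6
tool_pos: [0.4681, 0.1741, 0.1048]
ee_rot: [-0.236, -3.126, 0.0]
contact_force: [0.1, -0.6, -0.2]
grip_width: 0.601
grasp_force: 0.0
```

```bash
python3 chk.py t6; python3 crop.py t6
```

```text
stapler 187; corr 173; plast 297; sc0 562; sc1 0; sc2 211; eras 91; mark 0; 23.65 [0.4701 0.1723 0.1052] 0.5998679114848828
```

Emit:
{"api": "move_arm", "payload": {"motion": [{"linear": [-2, -36, 0], "turn": 0, "jaw": 0.6}, {"linear": [-2, -36, 0], "turn": 0, "jaw": 0.6}, {"linear": [-2, -36, 0], "turn": 0, "jaw": 0.6}, {"linear": [-2, -36, 0], "turn": 0, "jaw": 0.6}, {"linear": [-2, -34, 0], "turn": 0, "jaw": 0.6}, {"linear": [0, 0, -28], "turn": 0, "jaw": 0.6}, {"linear": [0, 0, 0], "turn": 0, "jaw": 0.6}, {"linear": [0, 0, 0], "turn": 0, "jaw": 0.6}]}}

```text
t: 24.45
tool_pos: [0.4622, -0.0079, 0.0782]
ee_rot: [-0.247, -3.128, -0.001]
contact_force: [-0.3, 0.7, 0.1]
grip_width: 0.596
grasp_force: 0.0
```

Emit:
{"api": "move_arm", "payload": {"motion": [{"linear": [-2, 1, -30], "turn": 0, "jaw": 0.6}, {"linear": [0, 0, -22], "turn": 0, "jaw": 0.6}, {"linear": [0, 0, -18], "turn": 0, "jaw": 0.6}, {"linear": [0, 0, 0], "turn": 0, "jaw": 0.6}, {"linear": [0, 0, 0], "turn": 0, "jaw": 0.4}, {"linear": [0, 0, 0], "turn": 0, "jaw": 0.25}, {"linear": [0, 0, 0], "turn": 0, "jaw": 0.2}, {"linear": [0, 0, 0], "turn": 0, "jaw": 0.2}, {"linear": [0, 0, 20], "turn": 0, "jaw": 0.2}, {"linear": [0, 0, 25], "turn": 0, "jaw": 0.2}], "force": 24}}

```text
t: 25.45
tool_pos: [0.4598, -0.0061, 0.0538]
ee_rot: [-0.245, -3.128, -0.001]
contact_force: [0.3, -0.4, -0.9]
grip_width: 0.321
grasp_force: 23.8
```

View pics/t6c.png

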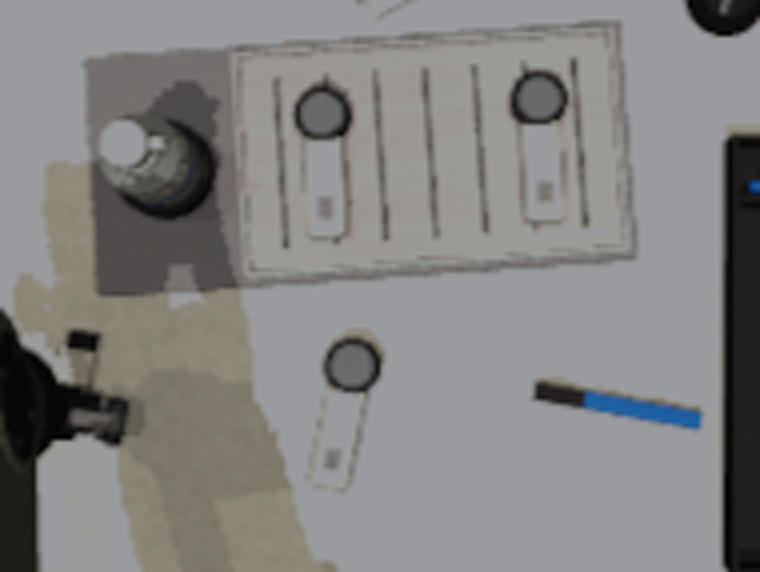

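Emit:
{"api": "move_arm", "payload": {"motion": [{"linear": [0, 0, 35], "turn": 0, "jaw": 0.2}, {"linear": [31, -10, 0], "turn": 3, "jaw": 0.2}, {"linear": [31, -10, 0], "turn": 3, "jaw": 0.2}, {"linear": [30, -10, 0], "turn": 3, "jaw": 0.2}, {"linear": [30, -10, 0], "turn": 3, "jaw": 0.2}, {"linear": [30, -10, 0], "turn": 1.6, "jaw": 0.2}, {"linear": [30, -10, 0], "turn": 0, "jaw": 0.2}, {"linear": [0, 0, 0], "turn": 0, "jaw": 0.2}, {"linear": [0, 0, 0], "turn": 0, "jaw": 0.2}]}}

```text
t: 26.35
tool_pos: [0.6431, -0.0665, 0.0887]
ee_rot: [0.126, -3.138, -0.001]
contact_force: [-0.2, 0.2, -1.1]
grip_width: 0.319
grasp_force: 23.9
```

Two scopes are in the tray, heads at (322,112) and (538,98), and the middle slot was free. I'll lower the third.

Emit:
{"api": "move_arm", "payload": {"motion": [{"linear": [-1, 0, -35], "turn": 0, "jaw": 0.2}, {"linear": [0, 0, -23], "turn": 0, "jaw": 0.2}, {"linear": [0, 0, -9], "turn": 0, "jaw": 0.2}, {"linear": [0, 0, 0], "turn": 0, "jaw": 0.2}, {"linear": [0, 0, 0], "turn": 0, "jaw": 0.5}, {"linear": [0, 0, 0], "turn": 0, "jaw": 0.5}, {"linear": [0, 0, 20], "turn": 0, "jaw": 0.5}, {"linear": [0, 0, 40], "turn": 0, "jaw": 0.5}, {"linear": [0, 0, 45], "turn": 0, "jaw": 0}, {"linear": [0, 0, 45], "turn": 0, "jaw": 0}]}}

```text
t: 27.35
tool_pos: [0.6419, -0.0662, 0.1739]
ee_rot: [0.127, -3.139, -0.0]
contact_force: [0.8, -0.3, 0.2]
grip_width: 0.168
grasp_force: 0.0
```

Emit:
{"api": "move_arm", "payload": {"motion": [{"linear": [0, 0, 40], "turn": 0, "jaw": 0}, {"linear": [-3, 37, 0], "turn": 0, "jaw": 0}, {"linear": [-3, 37, 0], "turn": 0, "jaw": 0}, {"linear": [-3, 37, 0], "turn": 0, "jaw": 0}, {"linear": [-2, 37, 0], "turn": 0, "jaw": 0}, {"linear": [-2, 38, 0], "turn": 0, "jaw": 0}, {"linear": [0, 0, 0], "turn": 0, "jaw": 0}, {"linear": [0, 0, 0], "turn": 0, "jaw": 0}]}}

```text
t: 28.15
tool_pos: [0.6292, 0.1205, 0.2127]
ee_rot: [-0.13, 3.138, -0.001]
contact_force: [-0.0, -0.1, 0.3]
grip_width: 0.001
grasp_force: 0.0
```

```bash
python3 chk.py t7; python3 crop.py t7
```

```text
stapler 177; corr 162; plast 308; sc0 204; sc1 457; sc2 239; eras 190; mark 0; 28.2 [0.6294 0.1195 0.2127] 0.00015726805794875266
```

View pics/t7c.png

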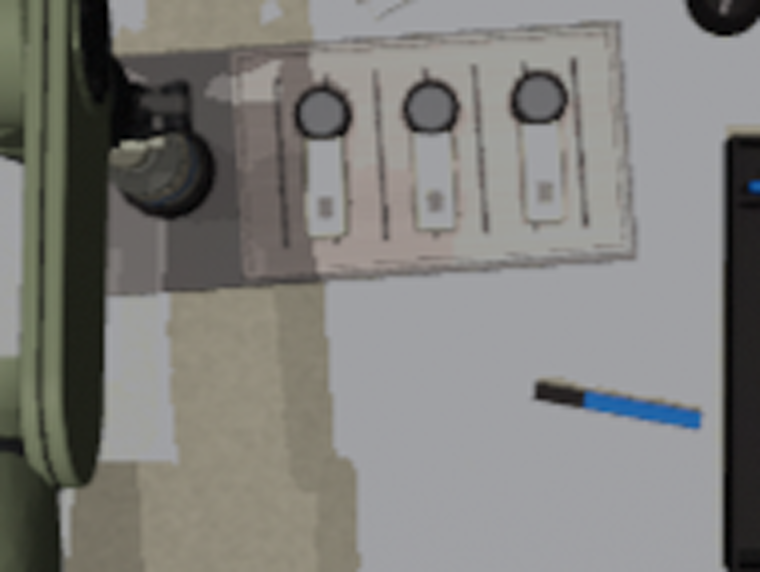

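All three scopes lie in the tray, heads at (322,112), (431,105) and (538,98). Now I'll press the cap.

Emit:
{"api": "move_arm", "payload": {"motion": [{"linear": [0, 0, -25], "turn": 0, "jaw": 0}, {"linear": [0, 0, -10], "turn": 0, "jaw": 0}, {"linear": [0, 0, -5], "turn": 0, "jaw": 0}, {"linear": [0, 0, -3], "turn": 0, "jaw": 0}, {"linear": [0, 0, -2], "turn": 0, "jaw": 0}, {"linear": [0, 0, -2], "turn": 0, "jaw": 0}, {"linear": [0, 0, 0], "turn": 0, "jaw": 0}, {"linear": [0, 0, 0], "turn": 0, "jaw": 0}]}}

```text
t: 29.0
tool_pos: [0.63, 0.1189, 0.1671]
ee_rot: [-0.127, 3.138, -0.002]
contact_force: [-2.6, -1.4, 6.4]
grip_width: -0.002
grasp_force: 2.9
```

Emit:
{"api": "move_arm", "payload": {"motion": [{"linear": [0, 0, -2], "turn": 0, "jaw": 0}, {"linear": [0, 0, -1], "turn": 0, "jaw": 0}, {"linear": [0, 0, 0], "turn": 0, "jaw": 0}, {"linear": [0, 0, 0], "turn": 0, "jaw": 0}, {"linear": [0, 0, 0], "turn": 0, "jaw": 0}]}}

```text
t: 29.5
tool_pos: [0.6302, 0.119, 0.1651]
ee_rot: [-0.127, 3.137, -0.002]
contact_force: [-4.5, -1.7, 8.7]
grip_width: 0.0
grasp_force: 4.4
```

Emit:
{"api": "move_arm", "payload": {"motion": [{"linear": [0, 0, 5], "turn": 0, "jaw": 0}, {"linear": [0, 0, 15], "turn": 0, "jaw": 0}, {"linear": [0, 0, 30], "turn": 0, "jaw": 0}, {"linear": [0, 0, 0], "turn": 0, "jaw": 0}, {"linear": [0, 0, 0], "turn": 0, "jaw": 0}, {"linear": [2, -37, 0], "turn": 0, "jaw": 0}, {"linear": [2, -37, 0], "turn": 0, "jaw": 0.6}, {"linear": [2, -36, 0], "turn": 0, "jaw": 0.6}]}}

```text
t: 30.3
tool_pos: [0.6346, 0.009, 0.2107]
ee_rot: [0.129, -3.137, -0.001]
contact_force: [0.5, 0.7, -0.3]
grip_width: 0.328
grasp_force: 0.0
```

```bash
python3 - <<'E'
from m import *
for h,t in(((322,112),(327,239)),((431,106),(435,233)),((538,98),(543,222))):
    a,b=C(*t,.035),C(*h,.036); ax('',a,b); print((b-35*(b-a)/np.hypot(*(b-a))).round(1))
E
python3 chk.py t8; python3 -c "
from h import *
a,b=[cv2.imread('pics/t%d.png'%i).astype(int) for i in(7,8)]
d=abs(a-b).max(2)>40
for n,(x,y) in dict(s1=(432,170),s2=(540,160)).items(): print(n,d[157+(y-85)//4:157+(y+75)//4,160+(x-40)//4:160+(x+40)//4].sum())
c=b[150:310,330:410]; print((abs(b-cv2.imread('pics/t3.png').astype(int)).max(2)>40)[150:310,330:410].sum())"
```

```text
[580.2   6.2] [667.9  11.5] mid [624.1   8.9] len 87.9 ang 3.5
[633.    9.4]
 [585.5 -67.9] [673.3 -63.6] mid [629.4 -65.7] len 88.0 ang 2.8
[638.4 -65.3]
 [ 594.2 -142. ] [ 680.1 -137.5] mid [ 637.2 -139.8] len 86.0 ang 3.0
[ 645.2 -139.4]
stapler 229; corr 170; plast 298; sc0 682; sc1 337; sc2 223; eras 184; mark 0; 30.35 [0.6351 0.0024 0.2107] 0.4166309105206084
s1 235
s2 0
0
```

Emit:
{"api": "move_arm", "payload": {"motion": [{"linear": [0, 0, -45], "turn": 0, "jaw": 0.6}, {"linear": [0, 0, -45], "turn": 0, "jaw": 0.6}, {"linear": [0, 0, -40], "turn": 0, "jaw": 0.6}, {"linear": [0, 0, 0], "turn": 0, "jaw": 0.6}, {"linear": [0, 0, 0], "turn": 0, "jaw": 0.6}], "force": 24}}

```text
t: 30.85
tool_pos: [0.6344, 0.0099, 0.0811]
ee_rot: [0.127, -3.136, -0.001]
contact_force: [-0.1, -0.6, 0.8]
grip_width: 0.601
grasp_force: 0.0
```

Emit:
{"api": "move_arm", "payload": {"motion": [{"linear": [0, -1, -30], "turn": 0, "jaw": 0.6}, {"linear": [0, 0, -18], "turn": 0, "jaw": 0.6}, {"linear": [0, 0, -12], "turn": 0, "jaw": 0.6}, {"linear": [0, 0, 0], "turn": 0, "jaw": 0.6}, {"linear": [0, 0, 0], "turn": 0, "jaw": 0.4}, {"linear": [0, 0, 0], "turn": 0, "jaw": 0.25}, {"linear": [0, 0, 0], "turn": 0, "jaw": 0.2}, {"linear": [0, 0, 0], "turn": 0, "jaw": 0.2}, {"linear": [0, 0, 25], "turn": 0, "jaw": 0.2}, {"linear": [0, 0, 35], "turn": 0, "jaw": 0.2}], "force": 24}}

```text
t: 31.85
tool_pos: [0.6325, 0.0089, 0.0799]
ee_rot: [0.127, -3.132, -0.002]
contact_force: [-0.1, 0.3, -0.9]
grip_width: 0.323
grasp_force: 24.5
```

Emit:
{"api": "move_arm", "payload": {"motion": [{"linear": [-36, 13, 10], "turn": -8.5, "jaw": 0.2}, {"linear": [-36, 13, 10], "turn": -8.5, "jaw": 0.2}, {"linear": [-36, 13, 10], "turn": -8.5, "jaw": 0.2}, {"linear": [-36, 13, 10], "turn": -8.5, "jaw": 0.2}, {"linear": [2, 38, 0], "turn": -8.5, "jaw": 0.2}, {"linear": [2, 38, 0], "turn": -8.5, "jaw": 0.2}, {"linear": [2, 38, 0], "turn": -8.5, "jaw": 0.2}, {"linear": [2, 38, 0], "turn": -8.5, "jaw": 0.2}, {"linear": [2, 38, 0], "turn": -8.5, "jaw": 0.2}, {"linear": [0, 0, 0], "turn": 0, "jaw": 0.2}]}}

```text
t: 32.85
tool_pos: [0.5011, 0.2528, 0.1225]
ee_rot: [-1.831, -2.553, -0.004]
contact_force: [0.4, 0.0, -0.7]
grip_width: 0.325
grasp_force: 24.5
```

Emit:
{"api": "move_arm", "payload": {"motion": [{"linear": [31, 35, 0], "turn": -6, "jaw": 0.2}, {"linear": [31, 35, 0], "turn": -6, "jaw": 0.2}, {"linear": [32, 36, 0], "turn": -6, "jaw": 0.2}, {"linear": [0, 0, -30], "turn": 0, "jaw": 0.2}, {"linear": [0, 0, 0], "turn": 0, "jaw": 0.2}, {"linear": [0, 0, 0], "turn": 0, "jaw": 0.2}]}}

```text
t: 33.45
tool_pos: [0.5937, 0.3534, 0.0904]
ee_rot: [-2.209, -2.231, 0.007]
contact_force: [0.6, -0.6, -1.9]
grip_width: 0.317
grasp_force: 24.5
```

Emit:
{"api": "move_arm", "payload": {"motion": [{"linear": [0, 2, -35], "turn": 0, "jaw": 0.2}, {"linear": [0, 0, -25], "turn": 0, "jaw": 0.2}, {"linear": [0, 0, -15], "turn": 0, "jaw": 0.2}, {"linear": [0, 0, 0], "turn": 0, "jaw": 0.2}, {"linear": [0, 0, 0], "turn": 0, "jaw": 0.5}, {"linear": [0, 0, 0], "turn": 0, "jaw": 0.5}, {"linear": [0, 0, 20], "turn": 0, "jaw": 0.5}, {"linear": [0, 0, 45], "turn": 0, "jaw": 0.5}, {"linear": [0, 0, 40], "turn": 0, "jaw": 0.6}, {"linear": [0, 0, 0], "turn": 0, "jaw": 0.6}]}}

```text
t: 34.45
tool_pos: [0.6011, 0.3592, 0.1328]
ee_rot: [2.206, 2.228, 0.026]
contact_force: [0.5, 1.2, 0.8]
grip_width: 0.597
grasp_force: 0.0
```

```bash
cat > chk2.py <<'E'
import sys
from h import *
b=snap('top',sys.argv[1]).astype(int); a=cv2.imread('pics/t7.png')[:,:,::-1].astype(int); d=abs(a-b).max(2)>40
for n,(x,y) in dict(s1=(432,170),s2=(540,160)).items(): print(n,d[157+(y-85)//4:157+(y+75)//4,160+(x-40)//4:160+(x+40)//4].sum(),end=' ')
print('org',d[180:310,330:410].sum()); s=monitor.get_state(); print(s['t'],s['tool_pos'].round(4))
im=b[160:320,60:260].astype(np.uint8)[:,:,::-1]; cv2.imwrite('pics/%sc.png'%sys.argv[1],cv2.resize(im,None,fx=3.7,fy=3.7,interpolation=cv2.INTER_CUBIC))
E
python3 chk2.py t9
```

```text
s1 0 s2 0 org 0
34.5 [0.5992 0.3584 0.1293]
```

View pics/t9c.png

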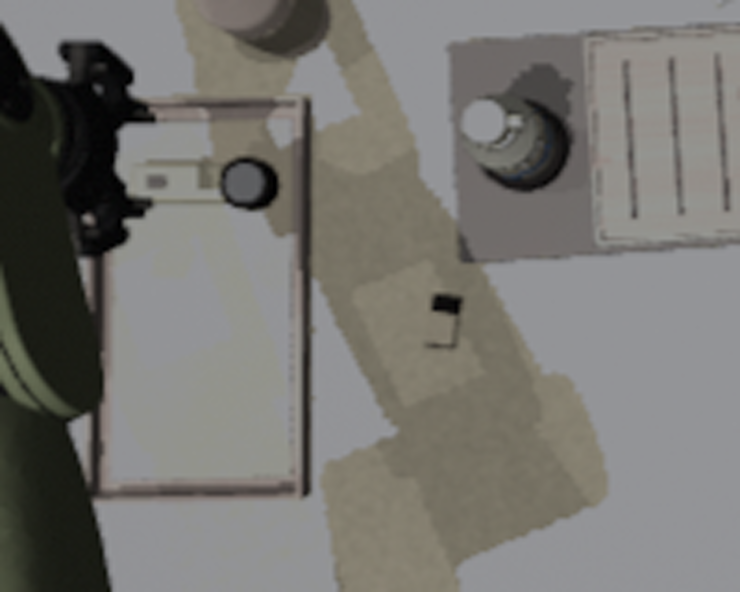

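Scope0 lies flat in the steel tray with its head at (248,183), and the others are unmoved. Next is scope1.

Emit:
{"api": "move_arm", "payload": {"motion": [{"linear": [-31, -35, 0], "turn": 6, "jaw": 0.6}, {"linear": [-31, -35, 0], "turn": 6, "jaw": 0.6}, {"linear": [-32, -36, 0], "turn": 6, "jaw": 0.6}, {"linear": [-2, -38, 0], "turn": 8.5, "jaw": 0.6}, {"linear": [-2, -38, 0], "turn": 8.5, "jaw": 0.6}, {"linear": [-2, -38, 0], "turn": 8.5, "jaw": 0.6}, {"linear": [-2, -38, 0], "turn": 8.5, "jaw": 0.6}, {"linear": [-2, -38, 0], "turn": 8.5, "jaw": 0.6}, {"linear": [30, -25, 0], "turn": 8.5, "jaw": 0.6}, {"linear": [30, -25, 0], "turn": 8.5, "jaw": 0.6}]}}

```text
t: 35.5
tool_pos: [0.5506, 0.0112, 0.1217]
ee_rot: [-0.33, -3.123, -0.0]
contact_force: [0.5, 0.6, 0.3]
grip_width: 0.601
grasp_force: 0.0
```

Emit:
{"api": "move_arm", "payload": {"motion": [{"linear": [30, -25, 0], "turn": 8.5, "jaw": 0.6}, {"linear": [30, -25, 0], "turn": 8.5, "jaw": 0.6}, {"linear": [30, -25, 0], "turn": 0, "jaw": 0.6}, {"linear": [0, 0, -40], "turn": 0, "jaw": 0.6}, {"linear": [0, 0, 0], "turn": 0, "jaw": 0.6}, {"linear": [0, 0, 0], "turn": 0, "jaw": 0.6}]}}

```text
t: 36.1
tool_pos: [0.6395, -0.0619, 0.0803]
ee_rot: [0.127, -3.134, -0.002]
contact_force: [-0.1, -0.6, 0.9]
grip_width: 0.601
grasp_force: 0.0
```

Emit:
{"api": "move_arm", "payload": {"motion": [{"linear": [1, -4, -30], "turn": 0, "jaw": 0.6}, {"linear": [0, 0, -17], "turn": 0, "jaw": 0.6}, {"linear": [0, 0, -12], "turn": 0, "jaw": 0.6}, {"linear": [0, 0, 0], "turn": 0, "jaw": 0.6}, {"linear": [0, 0, 0], "turn": 0, "jaw": 0.4}, {"linear": [0, 0, 0], "turn": 0, "jaw": 0.25}, {"linear": [0, 0, 0], "turn": 0, "jaw": 0.2}, {"linear": [0, 0, 0], "turn": 0, "jaw": 0.2}, {"linear": [0, 0, 25], "turn": 0, "jaw": 0.2}, {"linear": [0, 0, 35], "turn": 0, "jaw": 0.2}], "force": 24}}

```text
t: 37.1
tool_pos: [0.6398, -0.0659, 0.0809]
ee_rot: [0.127, -3.132, -0.003]
contact_force: [0.1, 0.1, -1.7]
grip_width: 0.319
grasp_force: 25.0
```

Emit:
{"api": "move_arm", "payload": {"motion": [{"linear": [-30, 25, 8], "turn": 0, "jaw": 0.2}, {"linear": [-30, 25, 8], "turn": -8.5, "jaw": 0.2}, {"linear": [-30, 25, 8], "turn": -8.5, "jaw": 0.2}, {"linear": [-30, 25, 8], "turn": -8.5, "jaw": 0.2}, {"linear": [-30, 25, 8], "turn": -8.5, "jaw": 0.2}, {"linear": [2, 38, 0], "turn": -8.5, "jaw": 0.2}, {"linear": [2, 38, 0], "turn": -8.5, "jaw": 0.2}, {"linear": [2, 38, 0], "turn": -8.5, "jaw": 0.2}, {"linear": [2, 38, 0], "turn": -8.5, "jaw": 0.2}, {"linear": [2, 38, 0], "turn": -8.5, "jaw": 0.2}]}}

```text
t: 38.1
tool_pos: [0.5023, 0.2481, 0.1235]
ee_rot: [1.842, 2.545, 0.0]
contact_force: [0.2, -0.2, 0.2]
grip_width: 0.32
grasp_force: 25.0
```

Emit:
{"api": "move_arm", "payload": {"motion": [{"linear": [4, 35, 0], "turn": -6, "jaw": 0.2}, {"linear": [4, 35, 0], "turn": -6, "jaw": 0.2}, {"linear": [4, 36, 0], "turn": -6, "jaw": 0.2}, {"linear": [0, 0, -30], "turn": 0, "jaw": 0.2}, {"linear": [0, 0, 0], "turn": 0, "jaw": 0.2}, {"linear": [0, 0, 0], "turn": 0, "jaw": 0.2}]}}

```text
t: 38.7
tool_pos: [0.5132, 0.3517, 0.0921]
ee_rot: [-2.21, -2.232, 0.006]
contact_force: [-0.4, 0.7, 0.2]
grip_width: 0.313
grasp_force: 25.0
```

```bash
python3 chk2.py t10; python3 -c "
import cv2
for f in('t9','t10'): print(cv2.imread('pics/%s.png'%f)[199:220:3,127,0], cv2.imread('pics/%s.png'%f)[209,116:139:2,0])"
```

```text
s1 123 s2 0 org 0
38.75 [0.5143 0.352  0.0933]
[101  58  94  96  96  58 132] [88 99 59 96 96 96 96 85  8  4 90 93]
[108  66  94  97  97  61  92] [108 100  59  97  97  97  97  86  12   4  90 100]
```

Scope0 is unmoved, so I'll lower scope1.

Emit:
{"api": "move_arm", "payload": {"motion": [{"linear": [-2, 3, -35], "turn": 0, "jaw": 0.2}, {"linear": [0, 0, -27], "turn": 0, "jaw": 0.2}, {"linear": [0, 0, -14], "turn": 0, "jaw": 0.2}, {"linear": [0, 0, 0], "turn": 0, "jaw": 0.2}]}}

```text
t: 39.15
tool_pos: [0.5128, 0.3549, 0.0172]
ee_rot: [-2.212, -2.231, 0.001]
contact_force: [-0.2, -0.3, -0.7]
grip_width: 0.322
grasp_force: 26.2
```

Emit:
{"api": "move_arm", "payload": {"motion": [{"linear": [0, 0, -2], "turn": 0, "jaw": 0.2}, {"linear": [0, 0, 0], "turn": 0, "jaw": 0.5}, {"linear": [0, 0, 0], "turn": 0, "jaw": 0.5}, {"linear": [0, 0, 20], "turn": 0, "jaw": 0.5}, {"linear": [0, 0, 45], "turn": 0, "jaw": 0.5}, {"linear": [0, 0, 40], "turn": 0, "jaw": 0.6}, {"linear": [0, 0, 0], "turn": 0, "jaw": 0.6}]}}

```text
t: 39.85
tool_pos: [0.5178, 0.3585, 0.1291]
ee_rot: [2.207, 2.229, 0.024]
contact_force: [0.8, 0.4, 0.8]
grip_width: 0.595
grasp_force: 0.0
```

```bash
python3 chk2.py t11
```

```text
s1 123 s2 0 org 0
39.9 [0.5159 0.3574 0.1258]
```

View pics/t11c.png

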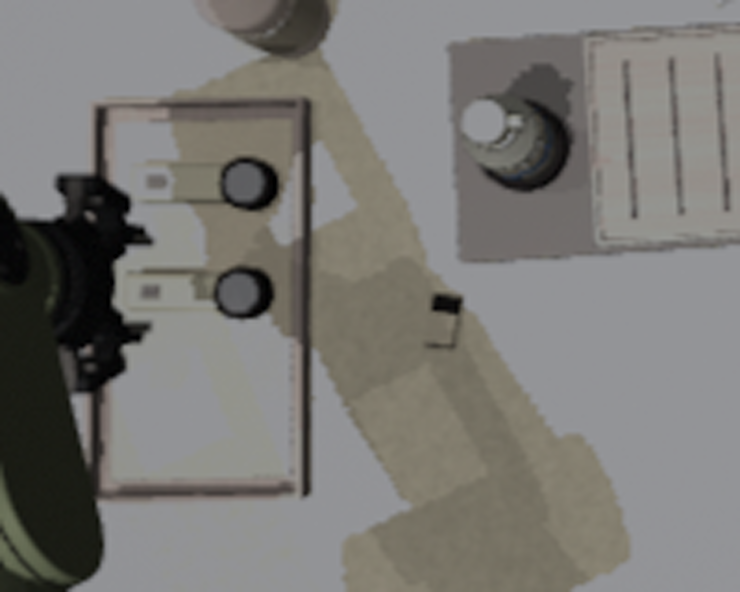

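Both scopes lie flat and apart, heads at (248,183) and (243,291). The last scope in the drip tray is unmoved.

Emit:
{"api": "move_arm", "payload": {"motion": [{"linear": [-4, -35, 0], "turn": 6, "jaw": 0.6}, {"linear": [-4, -35, 0], "turn": 6, "jaw": 0.6}, {"linear": [-4, -36, 0], "turn": 6, "jaw": 0.6}, {"linear": [-2, -38, 0], "turn": 8.5, "jaw": 0.6}, {"linear": [-2, -38, 0], "turn": 8.5, "jaw": 0.6}, {"linear": [-2, -38, 0], "turn": 8.5, "jaw": 0.6}, {"linear": [-2, -38, 0], "turn": 8.5, "jaw": 0.6}, {"linear": [-2, -38, 0], "turn": 8.5, "jaw": 0.6}, {"linear": [26, -33, 0], "turn": 8.5, "jaw": 0.6}, {"linear": [26, -33, 0], "turn": 8.5, "jaw": 0.6}]}}

```text
t: 40.9
tool_pos: [0.5415, -0.0056, 0.1192]
ee_rot: [-0.329, -3.122, -0.0]
contact_force: [0.7, 0.7, 0.9]
grip_width: 0.601
grasp_force: 0.0
```

Emit:
{"api": "move_arm", "payload": {"motion": [{"linear": [26, -33, 0], "turn": 8.5, "jaw": 0.6}, {"linear": [26, -33, 0], "turn": 8.5, "jaw": 0.6}, {"linear": [26, -33, 0], "turn": 0, "jaw": 0.6}, {"linear": [26, -33, 0], "turn": 0, "jaw": 0.6}, {"linear": [0, 0, -40], "turn": 0, "jaw": 0.6}, {"linear": [0, 0, 0], "turn": 0, "jaw": 0.6}, {"linear": [0, 0, 0], "turn": 0, "jaw": 0.6}]}}

```text
t: 41.6
tool_pos: [0.6444, -0.1356, 0.0777]
ee_rot: [0.126, -3.133, -0.004]
contact_force: [-0.3, 0.3, -0.3]
grip_width: 0.599
grasp_force: 0.0
```

Emit:
{"api": "move_arm", "payload": {"motion": [{"linear": [2, -5, -30], "turn": 0, "jaw": 0.6}, {"linear": [0, 0, -15], "turn": 0, "jaw": 0.6}, {"linear": [0, 0, -11], "turn": 0, "jaw": 0.6}, {"linear": [0, 0, 0], "turn": 0, "jaw": 0.6}, {"linear": [0, 0, 0], "turn": 0, "jaw": 0.4}, {"linear": [0, 0, 0], "turn": 0, "jaw": 0.25}, {"linear": [0, 0, 0], "turn": 0, "jaw": 0.2}, {"linear": [0, 0, 0], "turn": 0, "jaw": 0.2}, {"linear": [0, 0, 25], "turn": 0, "jaw": 0.2}, {"linear": [0, 0, 35], "turn": 0, "jaw": 0.2}], "force": 24}}

```text
t: 42.6
tool_pos: [0.6458, -0.1405, 0.0815]
ee_rot: [0.126, -3.132, -0.004]
contact_force: [0.3, 0.0, -2.0]
grip_width: 0.322
grasp_force: 24.8
```

Emit:
{"api": "move_arm", "payload": {"motion": [{"linear": [-26, 33, 7], "turn": 0, "jaw": 0.2}, {"linear": [-26, 33, 7], "turn": 0, "jaw": 0.2}, {"linear": [-26, 33, 7], "turn": -8.5, "jaw": 0.2}, {"linear": [-26, 33, 7], "turn": -8.5, "jaw": 0.2}, {"linear": [-26, 33, 7], "turn": -8.5, "jaw": 0.2}, {"linear": [-26, 33, 0], "turn": -8.5, "jaw": 0.2}, {"linear": [-6, 38, 0], "turn": -8.5, "jaw": 0.2}, {"linear": [-6, 38, 0], "turn": -8.5, "jaw": 0.2}, {"linear": [-6, 38, 0], "turn": -8.5, "jaw": 0.2}, {"linear": [-6, 38, 0], "turn": -8.5, "jaw": 0.2}]}}

```text
t: 43.6
tool_pos: [0.4689, 0.2058, 0.1194]
ee_rot: [1.637, 2.681, 0.0]
contact_force: [0.7, -0.4, -1.4]
grip_width: 0.319
grasp_force: 24.8
```

Emit:
{"api": "move_arm", "payload": {"motion": [{"linear": [-6, 38, 0], "turn": -8.5, "jaw": 0.2}, {"linear": [-10, 35, 0], "turn": -6, "jaw": 0.2}, {"linear": [-10, 35, 0], "turn": -6, "jaw": 0.2}, {"linear": [-10, 36, 0], "turn": -6, "jaw": 0.2}, {"linear": [0, 0, -26], "turn": 0, "jaw": 0.2}, {"linear": [0, 0, 0], "turn": 0, "jaw": 0.2}, {"linear": [0, 0, 0], "turn": 0, "jaw": 0.2}]}}

```text
t: 44.3
tool_pos: [0.4326, 0.3471, 0.0925]
ee_rot: [-2.198, -2.243, 0.005]
contact_force: [0.1, 0.2, -0.2]
grip_width: 0.319
grasp_force: 24.8
```

```bash
python3 chk2.py t12
```

```text
s1 123 s2 138 org 0
44.35 [0.4337 0.3473 0.0934]
```

View pics/t12c.png

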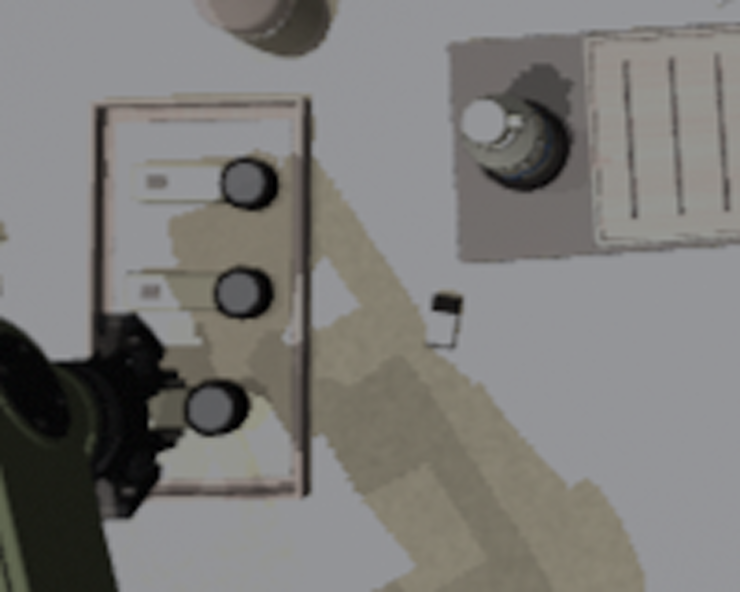

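The slot is clear, so I'll lower the last scope.

Emit:
{"api": "move_arm", "payload": {"motion": [{"linear": [-3, 5, -35], "turn": 0, "jaw": 0.2}, {"linear": [0, 0, -27], "turn": 0, "jaw": 0.2}, {"linear": [0, 0, -14], "turn": 0, "jaw": 0.2}, {"linear": [0, 0, -1], "turn": 0, "jaw": 0.2}, {"linear": [0, 0, 0], "turn": 0, "jaw": 0.2}, {"linear": [0, 0, 0], "turn": 0, "jaw": 0.5}, {"linear": [0, 0, 0], "turn": 0, "jaw": 0.5}, {"linear": [0, 0, 20], "turn": 0, "jaw": 0.5}, {"linear": [0, 0, 45], "turn": 0, "jaw": 0.5}, {"linear": [0, 0, 45], "turn": 0, "jaw": 0.6}]}}

```text
t: 45.35
tool_pos: [0.4299, 0.3524, 0.1271]
ee_rot: [-2.199, -2.243, 0.003]
contact_force: [1.5, -0.5, 0.2]
grip_width: 0.601
grasp_force: 0.0
```

Emit:
{"api": "move_arm", "payload": {"motion": [{"linear": [-30, 10, 20], "turn": 0, "jaw": 0.6}, {"linear": [-30, 10, 20], "turn": 0, "jaw": 0.6}, {"linear": [-30, 10, 20], "turn": 0, "jaw": 0.6}, {"linear": [-30, 10, 0], "turn": 0, "jaw": 0.6}, {"linear": [-20, 20, 0], "turn": 0, "jaw": 0.6}, {"linear": [0, 0, 0], "turn": 0, "jaw": 0.6}, {"linear": [0, 0, 0], "turn": 0, "jaw": 0.6}, {"linear": [0, 0, 0], "turn": 0, "jaw": 0.6}]}}

```text
t: 46.15
tool_pos: [0.2913, 0.4127, 0.1865]
ee_rot: [2.199, 2.243, 0.001]
contact_force: [0.8, -0.5, -0.1]
grip_width: 0.599
grasp_force: 0.0
```

```bash
python3 chk2.py t13; python3 -c "
import cv2
cv2.imwrite('pics/t13b.png',cv2.resize(cv2.imread('pics/t13.png'),(800,600),interpolation=cv2.INTER_CUBIC))"
```

```text
s1 126 s2 140 org 0
46.2 [0.2914 0.4126 0.1864]
```

View pics/t13b.png

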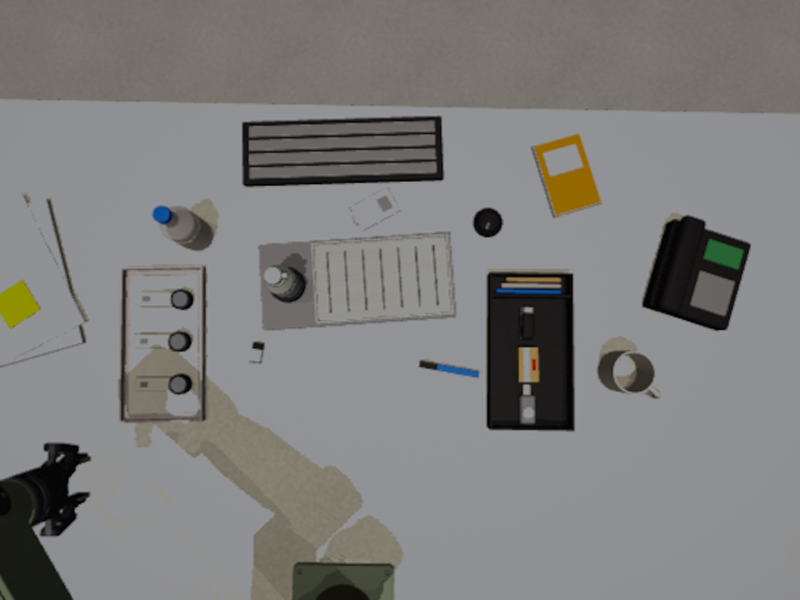

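The three scopes lie flat in the steel tray, heads at (181,300), (179,341) and (179,384). The stationery is in the organiser around (528,365), the bystanders have not moved, and the arm is clear.

```bash
python3 -c "
from plant import job; print(job.job_done())"
```

```text
the job is handed in; nothing more can be done
None
```

The job is handed in, though it returned no verdict: the stationery is in the organiser, the cap was pressed fully down and released (its spring-back was not measured), and all three scopes lie flat in the steel tray.

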